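# Zero the rotary stage and set its brake

## Robot

A 7-joint arm with a two-finger parallel gripper is mounted at the origin on a cart in front of the work surface, level with it; the furniture and walls round the work are solid. World frame = base frame: x ahead of the robot, y to its left, z up, the work surface at z = 0. Lengths are in m, angles in rad, forces in N, time in s.
With the tool pointing down it reaches from about 0.4 to 0.9 m from the base axis. Payload 5.5 kg.
Tool frame: the origin (TCP) lies midway between the tips of the shut fingers; the grasp point (between the pads) lies 19 mm behind it (manip.hold_point_z is the distance from the TCP to the grasp point, in m); x points along the fingers, z is the direction in which the jaws open and shut, and the axes are right-handed (so a half turn about x gives the same grasp; the last joint's range is limited). The gripper opens to 85 mm and grips with 20 to 120 N. Pads are 22 mm wide; open, the fingers measure 114 mm over their backs; the gripper's body (76 mm by 85 mm) begins 54 mm behind the grasp point. The pads swing forward as they close: fully open they stand 13 mm farther back than shut.
Start: joints at [-0.949, 0.501, -0.427, 1.55, 0.221, 1.138, -0.21], TCP at [0.228, 0.609, 0.231] pointing down, gripper open.
Joint ranges: [-2.88, 2.88], [-0.31, 2.03], [-1.54, 1.56], [0.2, 2.42], [-1.41, 4.55], [0.19, 2.02], [-2.57, 2.57]. Speed limits (rad/s): [2.57, 2.57, 3.14, 3.14, 3.14, 3.14, 3.14].

## Interface

Orientations are given as a unit quaternion [x, y, z, w].
In Python, from station import manip gives the robot as it stands.
- The arm moves only by the shell command python3 -m creep 'ROWS' [OPENING]. ROWS is a JSON object of lists of equal length, an entry for each row: "slide": the shift along the tool's x, y, z in units of 50 mm (1.0 is 50 mm), a list of three; "delta_rot": the turn, a rotation vector about the tool's x, y, z in units of 6 degrees (1.0 is 6 degrees), a list of three. In form: {"slide": [[tx, ty, tz], ...], "delta_rot": [[ax, ay, az], ...]}. A call has 1 to 12 rows; each row is the pose to reach, as a shift and turn from the pose commanded when the call began, along the tool's axes at that moment; what a row does not reach only later rows make up. A row lasts 1/10 s, in which the tool goes at most 50 mm and 8.59 degrees, less where a joint would pass 70% of its speed; a pose out of reach is approached as far as the arm can. A call with a gripper value outside its range is refused whole. OPENING is the finger opening in mm, from 0 to 85.4, set as the call begins (- or left out, the last holds). The fingers move at their own pace and stop on an object; the grip force is fixed at half the most. Time passes only in rows, so rows that repeat a pose let the fingers close. It gives the time, the measured TCP pose, the force and the opening at its end, in the units of the state.
- manip.observe(): the state, without advancing time (a new reading comes with each control period).
- manip.snapshot(name): name is "scene" or "top" or "wrist"; returns a dict with "color" (480x640x3 uint8, red, green, blue), "fx", "fy", "cx", "cy" (pixels), "k1" (the pictures are not rectified: a ray, as slopes to the right and down, at radius r is drawn at 1 + k1 r^2 times it, then the intrinsics apply), "origin" and "rotation" of the camera in the world. Camera axes: x right, y down, z forward; pixel columns grow to the right and rows downward; lengths in m; the calibration is good to about 2 mm. A picture is of the moment at which its call begins. There is no depth.
- manip.finish_job(): hands the job in, once; it reports no verdict.
The state is a dict: "time": time; "qpos": joint angles; "joint_velocities": joint speeds; "tau": joint torques, N m; "tcp_pos": TCP position; "tool_rot": TCP orientation; "wrist_force": force on the tool from outside, world axes, zero at the start; "torque": the same for the moment, N m; "finger_gap": finger opening in m.
Only numpy, scipy, OpenCV 4.12 (cv2) and the standard library are available. Lean on these libraries where they do the work, as an engineer would, in place of code of your own. Each camera call takes 0.05 s, during which the arm holds its last target. There are 200 camera calls.

## Task

Turn the dial of the rotary stage by pushing its upright paddle with a fingertip until the dial's index line is in line with the long zero line of the white scale collar; then, with the dial standing there, push the brake lever inward until it is fully home against its stop. Use the fingers only to push: pinch or lift nothing, do not shift the collar, and leave the dish lying on the dial and the things round about where they are.

Things in the scene. Friction and masses are not known exactly. Their poses are not given: they have to be found in the camera images.
- stage: Rotary stage, fixed to the bench: round grey foot 236 mm across, outrigger on its right (-y). Origin on the bench on the upright axis of dial and collar; z up, x roughly away from the robot. On the foot lies the white scale collar (228 mm across, top 36 mm above the bench), on that the dark steel dial (170 mm across, top 40 mm above the bench).
- dial_center (a point): Centre of the dial's upper face (on the turning axis, 40 mm above the bench). The petri dish lies here between four pins 6 mm high.
- index_line (a point): Outer end of the dial's index line, the only line on the dark dial: white, 3 mm wide, radial, from 45 mm to 85 mm from the axis. This point turns with the dial, 87 mm from the axis, 38 mm above the bench.
- zero_line (a point): Inner end of the white collar's zero line, its one long thick line: black, 3.5 mm wide, 25 mm long, radial; the other 23 lines are thin, 8 mm long, one every 15 degrees. This point is 87 mm from the axis, 38 mm above the bench: it meets index_line when the lines are in line. The collar is stiff (2.5 N m) and is to be left as it is.
- dial_paddle (a point): Middle of the upright metal paddle on the dial, opposite the index line, 65 mm from the axis, 60 mm above the bench. A radial plate 34 mm long, 14 mm thick over its two rubber pads, from the dial's face to 80 mm above the bench. Push a broad face sideways to turn the dial; it turns either way without a stop and stays where left (friction 0.16 N m, 2.5 N at the paddle).
- dial_pad_left: Rubber pad on one broad face of the dial paddle, 28 x 4 x 33 mm; origin at its centre, the face at its +y.
- dial_pad_right: Rubber pad on the other broad face of the dial paddle; origin at its centre, the face at its -y.
- dial (a joint): Angle of the dial, rad, growing counter-clockwise seen from above; 0 when the index line points along the stage's +x.
- brake (a joint): Swing of the brake lever, rad: 0 free (swung out, away from the dial), 0.9 fully home against its stop. Grows clockwise seen from above; friction 0.16 N m (about 2.5 N at its paddle), no spring, stays where it is left.
- brake_pivot (a point): Point on the upright hinge axis of the brake lever, on the outrigger, 60 mm above the bench.
- brake_paddle (a point): Middle of the upright metal paddle at the end of the brake lever, 65 mm from its pivot, 60 mm above the bench; same shape as the dial's paddle (34 mm along the lever, 14 mm thick, top 82 mm above the bench). At home the lever points along the stage's -x and this paddle stands about 15 mm clear of the collar's edge.
- brake_pad_left: Rubber pad on one broad face of the brake paddle, 28 x 4 x 33 mm; origin at its centre. It faces the way the lever opens (counter-clockwise is its +y side), so it is the face that is pushed to close the brake.
- brake_pad_right: Rubber pad on the other broad face of the brake paddle; origin at its centre.
- dish_mid (a point): Centre of the petri dish, clear, 64 mm wide, 12 mm high, lying loose in the middle of the dial.
- small_beaker_mid (a point): Centre of the small clear beaker, 58 mm wide, 68 mm high, standing left of the stage; a bystander.
- stopper_mid (a point): Centre of the black rubber stopper, 28 mm wide, 31 mm high, standing at the stage's front right; a bystander.
- timer_mid (a point): Centre of the flat white timer, 62x62x19 mm, left of the stage; a bystander.
- spare_vial_mid (a point): Centre of the brown vial with white cap, 20 mm wide, 65 mm high, standing at the stage's front left; a bystander.
- marker_mid (a point): Centre of the marker pen, 146 mm long, 14 mm thick, lying to the right; a bystander.
Not all that is in view belongs to the job. Leave any green or red look-alike of the part that bears dish_mid alone.

How it is judged:
On the way, in this order (a step that is already met when the one before it is completed fails the run):
1. the index line is in line with the zero line, the dial at rest and its paddle let go (horizontal distance between index_line and zero_line below 0.0045 m and velocity of joint dial between -0.05 and 0.05 rad/s and contact force between the fingers and dial_pad_left below 0.2 N and contact force between the fingers and dial_pad_right below 0.2 N), for 0.3 s.
2. the brake lever is home, the lines still in line (horizontal distance between index_line and zero_line below 0.0045 m and value of joint brake above 0.82 rad), for 0.2 s.
At the end, for the whole second after the job is handed in: The index line is within 4.5 mm (about 3 degrees) of the zero line at the dial's rim and at rest, the brake lever is within 0.08 rad of its stop, and the dish lies flat, within 8 mm of the dial's centre (all of step 2 and velocity of joint dial between -0.05 and 0.05 rad/s and horizontal distance between dish_mid and dial_center below 0.008 m and angle between dish_mid's own z axis and vertical below 0.1 rad and z of dish_mid in the frame of stage below 0.052 m); the robot touches nothing.
It fails at once if the dial's paddle is pinched (both broad faces pressed at once) (contact force between the fingers and dial_pad_left above 1 N and contact force between the fingers and dial_pad_right above 1 N).
It fails at once if the brake's paddle is pinched (both broad faces pressed at once) (contact force between the fingers and brake_pad_left above 1 N and contact force between the fingers and brake_pad_right above 1 N).
It fails at once if the collar is turned (its zero line shifts by 5 mm) (distance of zero_line from where it was at the start of the episode above 0.005 m).
It fails at once if the dish is lifted off the dial (by 8 mm) or knocked out of the pins (z of dish_mid in the frame of stage above 0.054 m or horizontal distance between dish_mid and dial_center above 0.015 m).
It fails at once if a bystander is shifted, lifted or toppled (its centre moves 20 mm) (distance of any of small_beaker_mid, stopper_mid, timer_mid, spare_vial_mid, marker_mid from where it was at the start of the episode above 0.02 m).
It also fails if it takes over 66 s, if anything falls off the work surface, if the arm or the gripper's body presses on something with over 40 N, if the wrist force passes 120 N, or if a joint passes its speed limit or range.

## Working session

There is one attempt and no reset: what is moved stays moved. The work goes in short steps, Python scripts to look and compute and a shell command to move; the robot and the scene stay as the last step left them, time stands still between calls to the robot, and variables do not carry over. Pictures are saved under pics/ and viewed, about 8 in all and at most 12, crops included, and the job is handed in when it is done.

```bash
ls; mkdir -p pics
cat > h.py <<'E'
import numpy as np, cv2
from scipy.spatial.transform import Rotation as R
from station import manip
def rot(r):
    r=np.array(r,float)
    return r if r.shape==(3,3) else R.from_quat(r).as_matrix()
def ray(s,uv):
    K=np.array([[s['fx'],0,s['cx']],[0,s['fy'],s['cy']],[0,0,1.]])
    p=cv2.undistortPoints(np.array([[uv]],float),K,np.array([s['k1'],0,0,0.]))[0,0]
    return np.array(s['origin']),rot(s['rotation'])@np.array([p[0],p[1],1])
def onz(s,uv,z):
    o,d=ray(s,uv); return o+d*(z-o[2])/d[2]
def proj(s,P):
    K=np.array([[s['fx'],0,s['cx']],[0,s['fy'],s['cy']],[0,0,1.]])
    c=(np.atleast_2d(P)-np.array(s['origin']))@rot(s['rotation'])
    return cv2.projectPoints(c,np.zeros(3),np.zeros(3),K,np.array([s['k1'],0,0,0.]))[0][:,0]
def snap(n,f):
    s=manip.snapshot(n); cv2.imwrite('pics/'+f,cv2.cvtColor(s['color'],cv2.COLOR_RGB2BGR)); np.save('pics/'+f[:-4]+'.npy',s,allow_pickle=True); return s
def load(f): return np.load('pics/'+f+'.npy',allow_pickle=True).item()
E
python3 - <<'E'
from h import *
for n in ['top','scene']:
    s=snap(n,n+'1.png'); print(n,s['fx'],s['origin'],s['k1'])
st=manip.observe(); print(st['tcp_pos'],st['tool_rot'],R.from_quat(st['tool_rot']).as_matrix().round(3),st['time'],st['finger_gap'])
E
```

```text
pics
top 445.12088119238405 [ 0.49833914 -0.03611876  1.05084318] 0.025261273409533627
scene 478.8683680378455 [-0.02121433 -0.57845796  0.70260022] -0.03155456939944569
[0.22808987 0.60797912 0.23035383] [-0.40310431  0.58173077  0.4023975   0.58066555] [[-0.001 -0.936  0.351]
 [-0.002  0.351  0.936]
 [-1.     0.    -0.002]] 0.1 0.08528795245637044
```

View pics/top1.png

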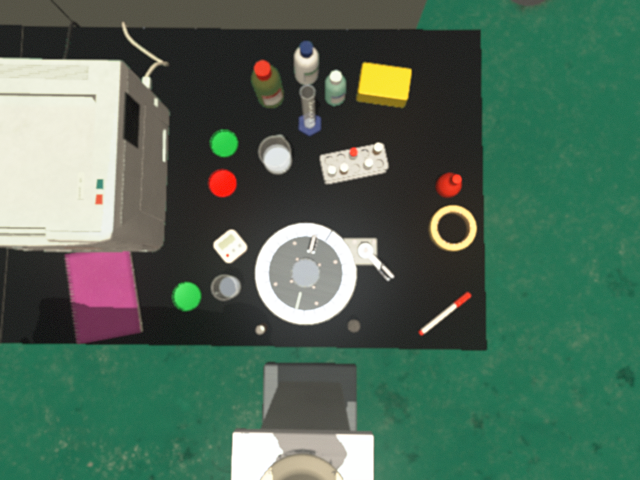

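View pics/scene1.png

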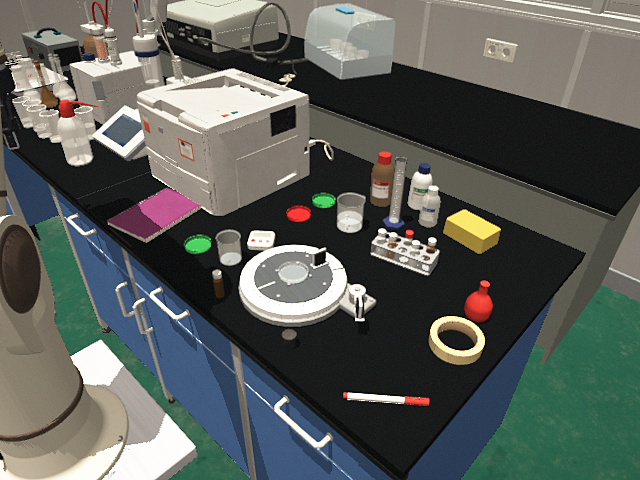

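The top view shows the stage at (306,272), the dial paddle at about (312,243), the white index line at about (298,300), and the brake paddle at about (388,270). The look-alikes are the green lids at (224,143) and (186,296) and the red lid at (222,183), which stay untouched. For the zero line, the candidate is the mark near (328,236). I'll check it in a close crop.

Run:
```python
from h import *
s=load('top1'); im=cv2.cvtColor(s['color'],cv2.COLOR_RGB2BGR)
c=cv2.resize(im[212:338,240:405],None,fx=4.7,fy=4.7,interpolation=cv2.INTER_CUBIC)
cv2.imwrite('pics/c1.png',c)
# collar ellipse
g=(im.min(2)>170).astype(np.uint8); 
cs,_=cv2.findContours(g,cv2.RETR_EXTERNAL,cv2.CHAIN_APPROX_NONE)
for k in cs:
    (x,y),r=cv2.minEnclosingCircle(k)
    if abs(x-306)<15 and abs(y-272)<15 and r>30:
        h=cv2.convexHull(k); e=cv2.fitEllipse(h); print(e, onz(s,e[0],.036))
```

```text
((315.9256896972656, 269.8962707519531), (101.08415222167969, 128.24908447265625), 74.69524383544922) [ 0.51809982 -0.02662472  0.036     ]
```

View pics/c1.png

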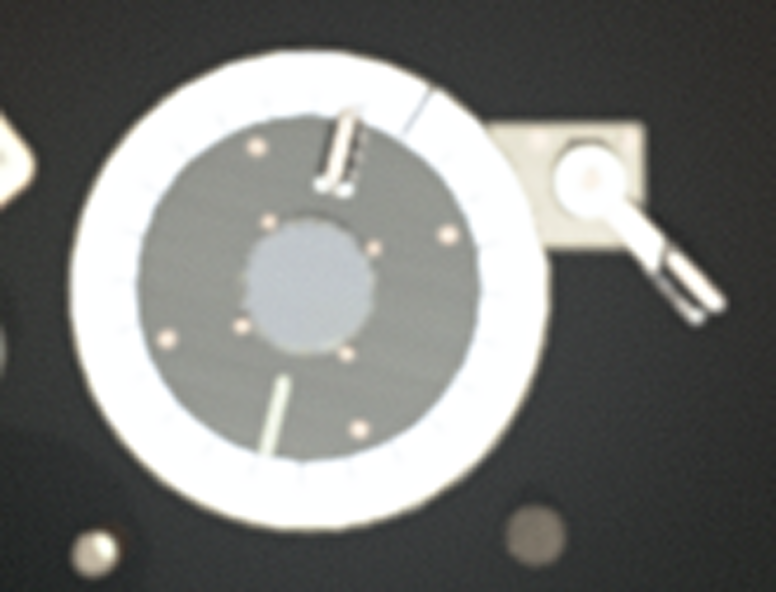

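The crop shows the index line from (283,378) to (265,455), opposite the paddle at about (338,150). The only long black line on the collar, from (404,134) to (436,90), is the zero line. The brake lever has its hub at (590,180) and its paddle at about (690,285). The collar's centre in the crop is about (309,290).

```bash
cat >> h.py <<'E'
def c2p(u,v): return (u/4.7-.5+240.5*1.0+.1-.1, v/4.7+212)
def plan(tgts):
    """tgts: list of (x,y,z,yaw_of_tool_y deg); prints slide/rot from current *measured* pose assuming tool points down"""
    st=manip.observe(); M=R.from_quat(st['tool_rot']).as_matrix(); p=np.array(st['tcp_pos'])
    for x,y,z,a in tgts:
        a=np.radians(a); X=np.array([0,0,-1.]);Y=np.array([np.cos(a),np.sin(a),0]);T=np.c_[X,Y,np.cross(X,Y)]
        sl=M.T@(np.array([x,y,z])-p)/.05; rv=R.from_matrix(M.T@T).as_rotvec(degrees=True)/6
        print(sl.round(2).tolist(),rv.round(2).tolist())
E
python3 - <<'E'
from h import *
s=load('top1'); P=lambda u,v,z:onz(s,(u/4.7+240,v/4.7+212),z)
C=P(309,290,.036); print('C',C)
a=lambda v:np.degrees(np.arctan2(v[1],v[0]))
g=s['color'].astype(int)
i0,i1=P(283,378,.04),P(265,455,.04); z0,z1=P(404,134,.036),P(436,90,.036)
print('index',a(i1-i0),a((i0+i1)/2-C),np.linalg.norm(i1-C),'zero',a(z1-z0),a((z0+z1)/2-C),np.linalg.norm(z0-C))
b=P(590,180,.085);bt=P(708,300,.08);print('pivot',b,bt,a(bt-b),np.linalg.norm(bt-b))
for n,q,z in [('vial',(95,553),.065),('stopper',(537,535),.031),('pad top',(345,150),.08)]: print(n,P(*q,z))
print(a(P(345,150,.08)-C))
ai=a((i0+i1)/2-C); ap=np.radians(ai-180)
p=C[:2]+.065*np.array([np.cos(ap),np.sin(ap)]); tg=np.array([-np.sin(ap),np.cos(ap)])
q=p-tg*.045; print('paddle',p,'start',q)
plan([(q[0],q[1],.23,ai-90),(q[0],q[1],.052,ai-90)])
E
```

```text
C [ 0.50917928 -0.00358692  0.036     ]
index 167.63851825235395 165.42943140954895 0.08148949872729323 zero -35.295892777252575 -31.234449760245358 0.08863075684519757
pivot [ 0.56093565 -0.13417282  0.085     ] [ 0.50650482 -0.18907601  0.08      ] -134.752458809692 0.07747305928410292
vial [0.38585523 0.0931763  0.065     ]
stopper [ 0.39348517 -0.11459384  0.031     ]
pad top [ 0.57387509 -0.02081449  0.08      ]
-14.911042834550694
paddle [ 0.57208878 -0.01993911] start [ 0.56076803 -0.06349185]
[0.03, -10.95, -10.24] [14.0, -0.01, 0.01]
[3.59, -10.95, -10.23] [14.0, -0.01, 0.01]
```

```bash
python3 -m creep '{"slide":[[0,-0.5,-0.47],[0,-1,-0.94],[0,-1.6,-1.5],[0,-2.2,-2.06],[0,-2.8,-2.62],[0,-3.4,-3.18],[0,-4,-3.74],[0,-4.6,-4.3],[0,-5.2,-4.86],[0,-5.8,-5.42],[0,-6.4,-5.98],[0,-6.4,-5.98]],"delta_rot":[[0.5,0,0],[1,0,0],[2,0,0],[3,0,0],[4,0,0],[5,0,0],[6,0,0],[7,0,0],[8,0,0],[9,0,0],[9,0,0],[9,0,0]]}' 0
python3 - <<'E'
from h import *
plan([(.561,-.068,.2,75.4),(.561,-.068,.1,75.4)]); print(manip.observe()['qpos'])
E
```

```text
time: 1.3
tcp_pos: [0.4253, 0.2101, 0.231]
tool_rot: [-0.093, 0.701, 0.091, 0.701]
wrist_force: [-0.4, -0.0, -0.6]
finger_gap: -0.0
[0.64, -6.07, 1.19] [4.92, 0.0, 0.03]
[2.64, -6.07, 1.19] [4.92, 0.0, 0.03]
[-0.42633315  0.15916131 -0.10048766  1.98613489  0.02207792  0.99820048
 -0.27718817]
```

```bash
python3 -m creep '{"slide":[[0,-0.5,0.1],[0,-1.1,0.2],[0.1,-1.7,0.3],[0.2,-2.3,0.45],[0.3,-2.9,0.6],[0.4,-3.5,0.7],[0.5,-4.1,0.8],[0.6,-4.7,0.9],[0.64,-5.3,1.0],[0.64,-5.8,1.15],[0.64,-6.07,1.19],[0.64,-6.07,1.19]],"delta_rot":[[0.4,0,0],[0.9,0,0],[1.5,0,0],[2.1,0,0],[2.7,0,0],[3.3,0,0],[3.9,0,0],[4.5,0,0],[4.92,0,0],[4.92,0,0],[4.92,0,0],[4.92,0,0]]}'
python3 - <<'E'
from h import *
s=snap('wrist','w1.png')
plan([(.561,-.068,.2,75.4),(.561,-.068,.053,75.4)]); print(s['origin'],np.round(s['rotation'],2))
E
```

```text
time: 2.5
tcp_pos: [0.5612, -0.0619, 0.1989]
tool_rot: [0.087, 0.702, -0.088, 0.702]
wrist_force: [-0.0, -0.1, -0.3]
finger_gap: -0.0003
[-0.02, -0.15, 0.05] [0.08, -0.01, -0.0]
[2.92, -0.15, 0.05] [0.08, -0.01, -0.0]
[0.57985777 0.01517438 0.34075262] [ 0.98 -0.12 -0.02  0.16]
```

View pics/w1.png

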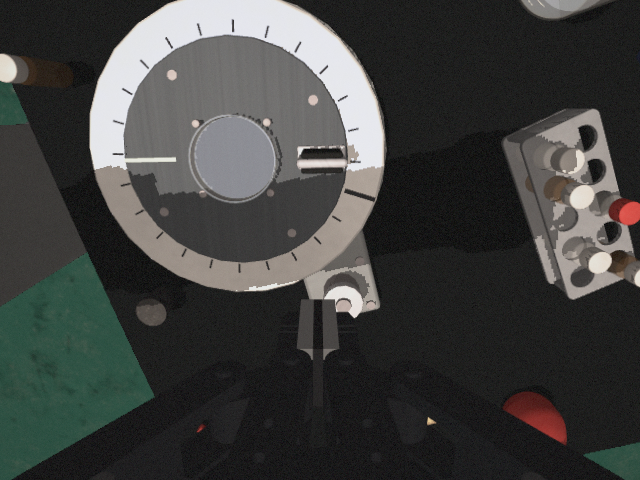

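The wrist view shows the index line from (126,160) to (175,159), the paddle at about (322,158), the zero line from (345,190) to (374,198), and the dial spanning 125 to 347 by 36 to 263. The fingers hang clear of the paddle, on its -y side.

```bash
python3 - <<'E'
from h import *
s=load('w1'); P=lambda u,v,z:onz(s,(u,v),z)
a=lambda v:np.degrees(np.arctan2(v[1],v[0]))
D=[P(125,152,.04),P(347,150,.04),P(236,36,.04),P(236,263,.04)]
C=np.mean(D,0); print(C,[np.linalg.norm(d-C).round(4) for d in D])
print('index',a((P(126,160,.04)+P(175,159,.04))/2-C),'zero',a((P(345,190,.036)+P(374,198,.036))/2-C),a(P(374,198,.036)-P(345,190,.036)))
print('hub',P(343,301,.085),'paddle top',P(322,163,.08))
E
python3 -m creep '{"slide":[[0.4,-0.05,0],[0.9,-0.15,0.05],[1.4,-0.15,0.05],[1.9,-0.15,0.05],[2.4,-0.15,0.05],[2.75,-0.15,0.05],[2.9,-0.15,0.05],[2.92,-0.15,0.05],[2.92,-0.15,0.05]],"delta_rot":[[0,0,0],[0,0,0],[0,0,0],[0,0,0],[0,0,0],[0,0,0],[0,0,0],[0,0,0],[0,0,0]]}'
```

```text
[ 0.51212837 -0.00073421  0.04      ] [np.float64(0.0836), np.float64(0.0836), np.float64(0.0813), np.float64(0.0873)]
index 168.6024396090536 zero -32.18929746272618 -29.63907216337995
hub [ 0.56539909 -0.11594651  0.085     ] paddle top [ 0.57439388 -0.0175717   0.08      ]
time: 3.45
tcp_pos: [0.562, -0.0674, 0.0539]
tool_rot: [0.086, 0.702, -0.086, 0.702]
wrist_force: [-0.2, 1.3, 0.7]
finger_gap: 0.0002
```

```bash
cat >> h.py <<'E'
C=np.array([.511,-.002])
def arc(ths,off=.018,z=.053,rad=.065):
    L=[]
    for t in ths:
        a=np.radians(t); r=np.array([np.cos(a),np.sin(a)]); q=C+rad*r-off*np.array([-r[1],r[0]]); L.append((q[0],q[1],z,t+90))
    plan(L)
E
python3 -c "
from h import *
arc([-40,-34,-28,-22,-16,-11,-6,-1,4,9,14,19])"
```

```text
[0.02, 0.13, -0.3] [4.33, 0.0, -0.01]
[0.02, 0.24, -0.21] [3.33, 0.0, -0.01]
[0.02, 0.36, -0.13] [2.33, 0.0, -0.01]
[0.02, 0.48, -0.07] [1.33, 0.0, -0.01]
[0.02, 0.62, -0.02] [0.33, 0.01, -0.01]
[0.02, 0.73, 0.01] [-0.5, 0.01, -0.01]
[0.02, 0.85, 0.03] [-1.34, 0.01, -0.01]
[0.02, 0.96, 0.04] [-2.17, 0.01, -0.01]
[0.02, 1.08, 0.04] [-3.0, 0.01, -0.0]
[0.02, 1.2, 0.03] [-3.84, 0.01, -0.0]
[0.02, 1.31, 0.01] [-4.67, 0.01, -0.0]
[0.02, 1.43, -0.02] [-5.5, 0.01, -0.0]
```

```bash
python3 -m creep '{"slide":[[0.02,0.15,0],[0.02,0.3,0],[0.02,0.45,0],[0.02,0.6,-0.01],[0.02,0.73,0.01],[0.02,0.85,0.03],[0.02,0.96,0.04],[0.02,1.08,0.04],[0.02,1.2,0.03],[0.02,1.31,0.01],[0.02,1.43,-0.02],[0.02,1.43,-0.02]],"delta_rot":[[0,0,0],[0,0,0],[0,0,0],[0.2,0,0],[-0.5,0,0],[-1.3,0,0],[-2.2,0,0],[-3,0,0],[-3.8,0,0],[-4.7,0,0],[-5.5,0,0],[-5.5,0,0]]}'
python3 -c "
from h import *
arc([19,24,29,34,39,44,49,54,59,64,69,74]);s=snap('top','t2.png');cv2.imwrite('pics/t2c.png',cv2.resize(cv2.cvtColor(s['color'][212:338,240:405],4),None,fx=4.7,fy=4.7))"
```

```text
time: 4.65
tcp_pos: [0.5784, 0.0024, 0.0526]
tool_rot: [-0.117, 0.697, 0.117, 0.698]
wrist_force: [-0.3, -0.4, -0.3]
finger_gap: 0.0002
[-0.01, -0.0, -0.0] [0.0, 0.01, -0.0]
[-0.01, 0.11, 0.02] [-0.83, 0.01, -0.0]
[-0.01, 0.23, 0.04] [-1.66, 0.01, -0.0]
[-0.01, 0.34, 0.05] [-2.5, 0.01, -0.0]
[-0.01, 0.46, 0.04] [-3.33, 0.01, -0.0]
[-0.01, 0.58, 0.03] [-4.16, 0.01, -0.0]
[-0.01, 0.69, 0.0] [-5.0, 0.01, -0.0]
[-0.01, 0.81, -0.03] [-5.83, 0.01, 0.0]
[-0.01, 0.92, -0.08] [-6.66, 0.01, 0.0]
[-0.01, 1.02, -0.13] [-7.5, 0.01, 0.0]
[-0.01, 1.12, -0.19] [-8.33, 0.01, 0.0]
[-0.01, 1.21, -0.26] [-9.16, 0.01, 0.0]
```

View pics/t2c.png

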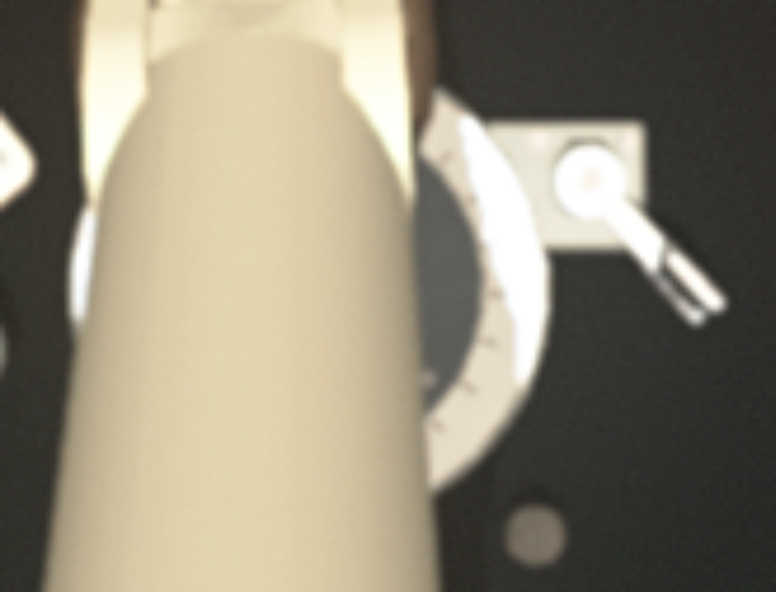

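The arm hides the dial from the top camera, so I'll carry on and check with the scene or wrist camera.

```bash
python3 -m creep '{"slide":[[0,0.11,0.02],[0,0.23,0.04],[0,0.34,0.05],[0,0.46,0.04],[0,0.58,0.03],[0,0.69,0],[0,0.81,-0.03],[0,0.92,-0.08],[0,1.02,-0.13],[0,1.12,-0.19],[0,1.21,-0.26],[0,1.21,-0.26]],"delta_rot":[[-0.8,0,0],[-1.7,0,0],[-2.5,0,0],[-3.3,0,0],[-4.2,0,0],[-5,0,0],[-5.8,0,0],[-6.7,0,0],[-7.5,0,0],[-8.3,0,0],[-9.2,0,0],[-9.2,0,0]]}'
python3 -c "
from h import *
arc([79,84,89,94,99,104,109,114,119,124,129]);s=snap('wrist','w2.png');print(manip.observe()['qpos'])"
```

```text
time: 5.9
tcp_pos: [0.5462, 0.0549, 0.0526]
tool_rot: [-0.426, 0.564, 0.426, 0.565]
wrist_force: [0.1, -0.1, 0.6]
finger_gap: -0.0
[-0.01, 0.12, 0.04] [-0.82, 0.01, 0.0]
[-0.01, 0.23, 0.06] [-1.65, 0.01, 0.0]
[-0.01, 0.35, 0.06] [-2.48, 0.01, 0.0]
[-0.01, 0.47, 0.06] [-3.32, 0.01, 0.0]
[-0.01, 0.59, 0.04] [-4.15, 0.0, 0.0]
[-0.01, 0.7, 0.02] [-4.98, 0.0, 0.0]
[-0.01, 0.81, -0.01] [-5.82, 0.0, 0.01]
[-0.01, 0.92, -0.06] [-6.65, 0.0, 0.01]
[-0.01, 1.03, -0.11] [-7.48, 0.0, 0.01]
[-0.01, 1.13, -0.17] [-8.32, 0.0, 0.01]
[-0.01, 1.22, -0.24] [-9.15, 0.0, 0.01]
[ 0.06315307  0.54965716 -0.26512356  1.93410404  0.21746553  0.68499371
  0.95672858]
```

View pics/w2.png

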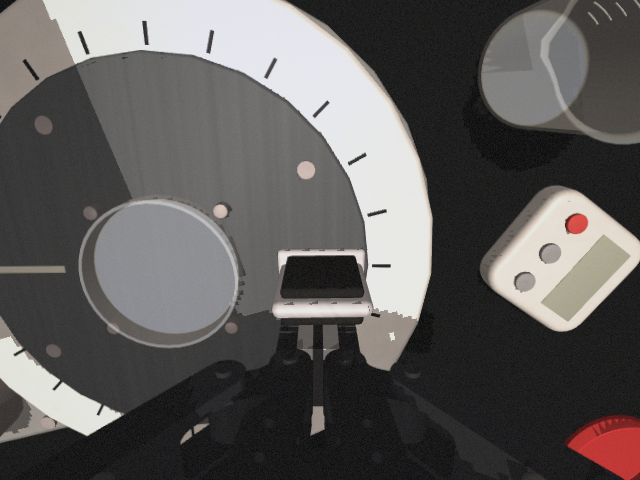

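The paddle at (323,285) is squarely in contact with the fingertips, the dish is seated between its pins, and the index line is at (30,269). Continuing.

```bash
python3 -m creep '{"slide":[[0,0.12,0.03],[0,0.23,0.05],[0,0.35,0.06],[0,0.47,0.06],[0,0.59,0.04],[0,0.7,0.02],[0,0.81,-0.01],[0,0.92,-0.06],[0,1.03,-0.11],[0,1.13,-0.17],[0,1.22,-0.24],[0,1.22,-0.24]],"delta_rot":[[-0.8,0,0],[-1.7,0,0],[-2.5,0,0],[-3.3,0,0],[-4.2,0,0],[-5,0,0],[-5.8,0,0],[-6.7,0,0],[-7.5,0,0],[-8.3,0,0],[-9.2,0,0],[-9.2,0,0]]}'
python3 -c "
from h import *
arc([129,132,135,138,140,142,144,145,146,147,148,149]);s=snap('wrist','w3.png');print(manip.observe()['qpos'])"
```

```text
time: 7.15
tcp_pos: [0.4845, 0.0593, 0.0526]
tool_rot: [0.639, -0.303, -0.638, -0.304]
wrist_force: [1.0, 0.0, 0.3]
finger_gap: -0.0003
[-0.01, -0.0, 0.01] [0.03, -0.0, 0.01]
[-0.01, 0.07, 0.03] [-0.47, -0.0, 0.01]
[-0.01, 0.14, 0.05] [-0.97, -0.0, 0.01]
[-0.01, 0.21, 0.06] [-1.47, -0.0, 0.01]
[-0.01, 0.25, 0.06] [-1.81, -0.0, 0.01]
[-0.01, 0.3, 0.06] [-2.14, -0.0, 0.01]
[-0.01, 0.35, 0.06] [-2.47, -0.0, 0.01]
[-0.01, 0.37, 0.06] [-2.64, -0.0, 0.01]
[-0.01, 0.4, 0.06] [-2.81, -0.0, 0.01]
[-0.01, 0.42, 0.06] [-2.97, -0.0, 0.01]
[-0.01, 0.44, 0.06] [-3.14, -0.0, 0.01]
[-0.01, 0.47, 0.06] [-3.31, -0.0, 0.01]
[ 0.24832805  0.50920688 -0.51143185  2.07432599  0.40303811  0.65369354
  1.71859687]
```

View pics/w3.png

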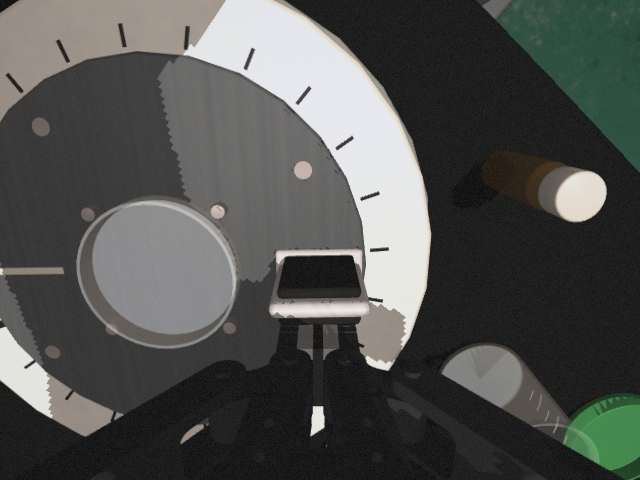

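The paddle is at (320,285) with the index line along row 271 at the left, the dish still seated, and the vial at (575,195) and beaker at (490,370) clear. I'll work out the dial angle from the index line and the ticks.

```bash
cat > m.py <<'E'
from h import *
from scipy.optimize import least_squares
def meas(f,ticks,idx):
    s=load(f); m=np.array([onz(s,t,.036)[:2] for t in ticks])
    k0=None
    def ang(c,p): return np.degrees(np.arctan2(p[...,1]-c[1],p[...,0]-c[0]))
    k=np.round((ang(C,m)+31.5)/15)
    # tick centres lie on one circle (r free), angles z+15k
    def res(q):
        a=np.radians(q[2]+15*k); return (m-(q[:2]+q[3]*np.c_[np.cos(a),np.sin(a)])).ravel()
    q=least_squares(res,[*C,-31.5,.092]).x
    i=np.array([onz(s,t,.04)[:2] for t in idx]); d=i[-1]-i[0]
    print(f,'C',q[:2].round(4),'zero',q[2].round(2),'r',q[3].round(4),'resid mm',(np.abs(res(q)).max()*1e3).round(2),
      'index',ang(q[:2],i).round(2),'linedir',np.degrees(np.arctan2(d[1],d[0])).round(2))
E
python3 - <<'E'
from m import *
meas('w3',[(370,196),(379.5,249.3),(345,143),(303,96),(250,58),(187,37),(122.5,35),(62.5,51)],[(63,270.5),(30,271),(2,271.5)])
meas('w1',[(355,160),(353,128),(341,94),(322,65),(297,44),(267,29),(233,25),(200,29),(168,42),(142,64),(124,92),(117,122)],[(175,159.3),(150,159.7),(126,160)])
E
```

```text
w3 C [ 0.5105 -0.0026] zero -31.23 r 0.0908 resid mm 0.36 index [-49.64 -49.65 -49.62] linedir -49.61
w1 C [ 0.5111 -0.0022] zero -30.61 r 0.0912 resid mm 1.61 index [167.65 167.28 167.03] linedir 166.29
```

```bash
python3 -m creep '{"slide":[[0,0.07,0.03],[0,0.14,0.05],[0,0.21,0.06],[0,0.25,0.06],[0,0.3,0.06],[0,0.34,0.06],[0,0.37,0.06],[0,0.4,0.06],[0,0.42,0.06],[0,0.43,0.06],[0,0.43,0.06],[0,0.43,0.06]],"delta_rot":[[-0.5,0,0],[-1,0,0],[-1.5,0,0],[-1.8,0,0],[-2.1,0,0],[-2.4,0,0],[-2.6,0,0],[-2.8,0,0],[-2.9,0,0],[-3,0,0],[-3,0,0],[-3,0,0]]}'
python3 -m creep '{"slide":[[0,-0.1,0],[0,-0.2,0],[-0.3,-0.25,0],[-0.8,-0.25,0],[-1.3,-0.25,0],[-1.8,-0.25,0],[-2.2,-0.25,0],[-2.5,-0.25,0],[-2.5,-0.25,0],[-2.5,-0.25,0]],"delta_rot":[[0,0,0],[0,0,0],[0,0,0],[0,0,0],[0,0,0],[0,0,0],[0,0,0],[0,0,0],[0,0,0],[0,0,0]]}'
python3 -c "
from h import *
s=snap('wrist','w4.png')"
```

```text
time: 8.4
tcp_pos: [0.4654, 0.0481, 0.0522]
tool_rot: [-0.678, 0.199, 0.679, 0.199]
wrist_force: [2.7, 1.3, 1.1]
finger_gap: 0.0002
time: 9.4
tcp_pos: [0.4719, 0.0586, 0.1768]
tool_rot: [-0.678, 0.199, 0.679, 0.199]
wrist_force: [-0.2, -0.6, -0.6]
finger_gap: 0.0001
```

View pics/w4.png

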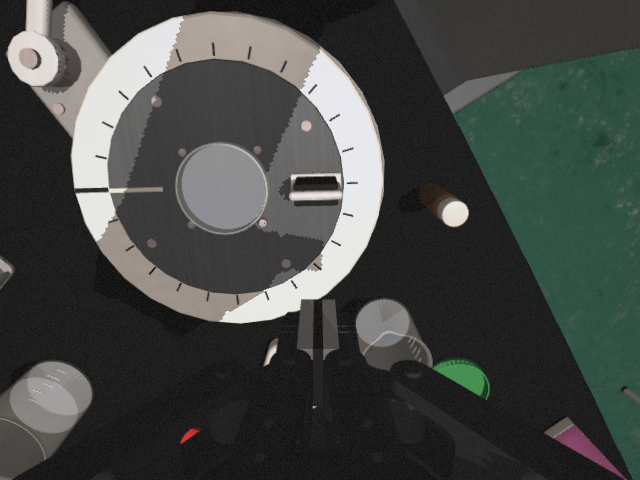

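The index line (row 190, x 110–162) runs straight into the zero line (row 190, x 75–108). The dish is seated and the paddle is free. Next I'll triangulate the brake hub and work out the line offset.

Run:
```python
from m import *
meas('w4',[(213,48),(250,52),(283,66),(313,89),(335,118),(348,150),(352,183),(345,217),(150,71),(123,95),(107,124),(100,156),(152,272)],[(162,189.5),(135,190),(110,190.3)])
s=load('w4'); z=[onz(s,q,.036)[:2] for q in [(76,190),(92,190.2),(107,190.4)]]
print([np.degrees(np.arctan2(*(q-C)[::-1])).round(2) for q in z])
A=[];b=[]
for f,q in [('w1',(343,301)),('w4',(31,58)),('top1',(590/4.7+240,180/4.7+212))]:
    o,d=ray(load(f),q); d/=np.linalg.norm(d); M=np.eye(3)-np.outer(d,d); A.append(M); b.append(M@o)
X=np.linalg.lstsq(np.vstack(A),np.hstack(b),rcond=None)[0]; print('hub',X,[np.linalg.norm(M@X-c)*1e3 for M,c in zip(A,b)])
t=load('top1'); q=onz(t,(695/4.7+240,287/4.7+212),.082); print('brake paddle top mid',q,np.degrees(np.arctan2(*(q-X)[:2][::-1])),np.linalg.norm((q-X)[:2]))
```

```text
w4 C [ 0.5109 -0.0025] zero -31.5 r 0.0911 resid mm 2.2 index [-30.87 -31.16 -31.39] linedir -32.01
[np.float64(-31.72), np.float64(-31.49), np.float64(-31.21)]
hub [ 0.56351886 -0.13767761  0.0458747 ] [np.float64(1.5331482547992157), np.float64(1.1467062839197137), np.float64(0.46762075302719247)]
brake paddle top mid [ 0.51237133 -0.18281685  0.082     ] -138.57062139068296 0.06821746005484776
```

```bash
cat >> h.py <<'E'
PV=np.array([.5635,-.1377])
def brk(ths,off=.018,z=.053,rad=.065):
    L=[]
    for t in ths:
        a=np.radians(t); r=np.array([np.cos(a),np.sin(a)]); q=PV+rad*r+off*np.array([-r[1],r[0]]); L.append((q[0],q[1],z,t-90))
    print(np.round(L,3)[[0,-1]].tolist()); plan(L)
E
python3 -c "
from h import *
brk([-136],.06,.177)"
```

```text
[[0.558, -0.226, 0.177, -226.0], [0.558, -0.226, 0.177, -226.0]]
[-0.02, 3.85, -4.53] [17.22, -0.0, -0.02]
```

```bash
python3 -m creep '{"slide":[[0,0.2,-0.23],[0,0.5,-0.59],[0,0.85,-1],[0,1.2,-1.41],[0,1.55,-1.82],[0,1.9,-2.24],[0,2.25,-2.65],[0,2.6,-3.06],[0,2.95,-3.47],[0,3.3,-3.88],[0,3.6,-4.24],[0,3.85,-4.53]],"delta_rot":[[1,0,0],[2.4,0,0],[3.8,0,0],[5.2,0,0],[6.6,0,0],[8,0,0],[9.4,0,0],[10.8,0,0],[12.2,0,0],[13.6,0,0],[15,0,0],[16.4,0,0]]}'
python3 -m creep '{"slide":[[0,0,0],[0,0,0]],"delta_rot":[[0.7,0,0],[0.7,0,0]]}'
python3 -c "
from h import *
brk([-136],.06,.053);s=snap('wrist','w5.png');print(manip.observe()['qpos'])"
```

```text
time: 10.65
tcp_pos: [0.5582, -0.2269, 0.1752]
tool_rot: [-0.29, 0.646, 0.291, 0.644]
wrist_force: [0.1, 0.4, -0.9]
finger_gap: -0.0001
time: 10.85
tcp_pos: [0.558, -0.2258, 0.1752]
tool_rot: [-0.268, 0.655, 0.269, 0.653]
wrist_force: [-0.6, 0.1, -0.8]
finger_gap: -0.0006
[[0.558, -0.226, 0.053, -226.0], [0.558, -0.226, 0.053, -226.0]]
[2.44, -0.01, 0.01] [0.11, -0.02, -0.03]
[ 0.5177723   0.45309048 -0.23347632  1.73081987  0.12254194  0.97510751
  1.02041004]
```

View pics/w5.png

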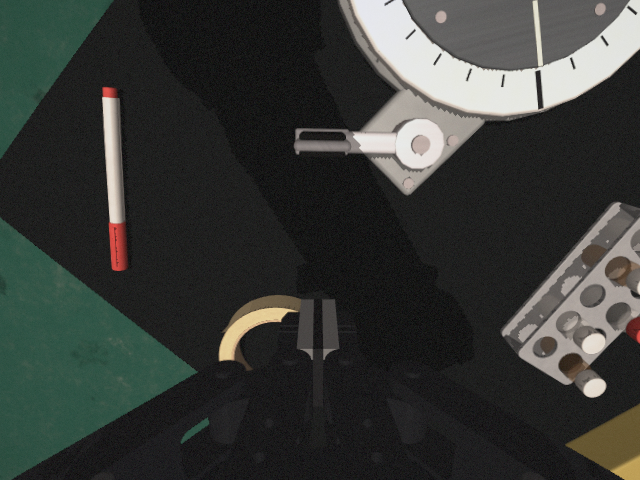

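The wrist view shows the brake paddle at (322,141) lying parallel to the tool's z, with the hub at (420,145). The index and zero lines are in line at (538,60), and the tape roll is clear of the descent. Going down.

```bash
python3 -m creep '{"slide":[[0.4,0,0],[0.9,0,0],[1.4,0,0],[1.9,0,0],[2.3,0,0],[2.44,0,0],[2.44,0,0],[2.44,0,0]],"delta_rot":[[0,0,0],[0,0,0],[0,0,0],[0,0,0],[0,0,0],[0,0,0],[0,0,0],[0,0,0]]}'
python3 -c "
from h import *
brk([-136],.03)
brk([-136,-140,-144,-148,-152,-156,-160,-164,-167,-170,-173,-176,-179,-182,-185])"
```

```text
time: 11.7
tcp_pos: [0.5596, -0.2254, 0.0559]
tool_rot: [-0.27, 0.654, 0.269, 0.654]
wrist_force: [0.9, 0.0, -0.1]
finger_gap: 0.0003
[[0.538, -0.204, 0.053, -226.0], [0.538, -0.204, 0.053, -226.0]]
[0.06, 0.61, -0.02] [0.13, 0.0, 0.0]
[[0.529, -0.196, 0.053, -226.0], [0.497, -0.15, 0.053, -275.0]]
[0.06, 0.85, -0.01] [0.13, 0.0, 0.0]
[0.06, 0.94, -0.04] [0.8, 0.0, 0.0]
[0.06, 1.03, -0.05] [1.47, 0.0, 0.0]
[0.06, 1.13, -0.06] [2.13, 0.0, 0.0]
[0.06, 1.22, -0.06] [2.8, 0.0, 0.0]
[0.06, 1.32, -0.05] [3.47, 0.01, 0.0]
[0.06, 1.41, -0.04] [4.13, 0.01, 0.0]
[0.06, 1.5, -0.02] [4.8, 0.01, 0.0]
[0.06, 1.57, -0.0] [5.3, 0.01, 0.0]
[0.06, 1.64, 0.02] [5.8, 0.01, 0.0]
[0.06, 1.7, 0.04] [6.3, 0.01, 0.0]
[0.06, 1.77, 0.07] [6.8, 0.01, 0.0]
[0.06, 1.83, 0.1] [7.3, 0.01, 0.0]
[0.06, 1.89, 0.14] [7.8, 0.01, 0.0]
[0.06, 1.95, 0.18] [8.3, 0.01, 0.0]
```

```bash
python3 -m creep '{"slide":[[0.06,0.25,0],[0.06,0.5,-0.01],[0.06,0.7,-0.01],[0.06,0.85,-0.02],[0.06,0.94,-0.04],[0.06,1.03,-0.05],[0.06,1.13,-0.06],[0.06,1.22,-0.06],[0.06,1.32,-0.05],[0.06,1.41,-0.04],[0.06,1.5,-0.02],[0.06,1.5,-0.02]],"delta_rot":[[0,0,0],[0,0,0],[0,0,0],[0.1,0,0],[0.8,0,0],[1.5,0,0],[2.1,0,0],[2.8,0,0],[3.5,0,0],[4.1,0,0],[4.8,0,0],[4.8,0,0]]}'
python3 -c "
from h import *
brk([-164,-167,-170,-173,-175,-177,-179,-181,-183,-185])"
```

```text
time: 12.9
tcp_pos: [0.5055, -0.1733, 0.0529]
tool_rot: [-0.098, 0.7, 0.097, 0.7]
wrist_force: [0.1, -0.6, 0.4]
finger_gap: 0.0002
[[0.506, -0.173, 0.053, -254.0], [0.497, -0.15, 0.053, -275.0]]
[-0.0, 0.0, 0.01] [-0.02, 0.0, 0.01]
[-0.0, 0.07, -0.01] [0.48, 0.0, 0.01]
[-0.0, 0.14, -0.02] [0.98, 0.0, 0.01]
[-0.0, 0.21, -0.03] [1.48, 0.0, 0.01]
[-0.0, 0.26, -0.03] [1.81, 0.0, 0.01]
[-0.0, 0.31, -0.04] [2.15, 0.0, 0.01]
[-0.0, 0.35, -0.04] [2.48, 0.0, 0.01]
[-0.0, 0.4, -0.04] [2.81, 0.0, 0.01]
[-0.0, 0.45, -0.04] [3.15, 0.0, 0.01]
[-0.0, 0.49, -0.03] [3.48, 0.0, 0.01]
```

Now slowly toward the stop, reading the force at the end of each call.

```bash
python3 -m creep '{"slide":[[0,0.04,0],[0,0.08,-0.01],[0,0.13,-0.02],[0,0.17,-0.02],[0,0.21,-0.03],[0,0.24,-0.03],[0,0.26,-0.03],[0,0.28,-0.03],[0,0.29,-0.03],[0,0.31,-0.04],[0,0.31,-0.04]],"delta_rot":[[0.2,0,0],[0.5,0,0],[0.9,0,0],[1.2,0,0],[1.5,0,0],[1.7,0,0],[1.8,0,0],[1.9,0,0],[2,0,0],[2.1,0,0],[2.1,0,0]]}'
python3 -m creep '{"slide":[[0,0.02,0],[0,0.03,0],[0,0.03,0]],"delta_rot":[[0,0,0],[0.2,0,0],[0.2,0,0]]}'
```

```text
time: 14.0
tcp_pos: [0.4997, -0.1584, 0.0522]
tool_rot: [-0.02, 0.707, 0.021, 0.707]
wrist_force: [-0.1, -1.5, -0.6]
finger_gap: 0.0
time: 14.3
tcp_pos: [0.4993, -0.157, 0.0522]
tool_rot: [-0.013, 0.707, 0.013, 0.707]
wrist_force: [-0.5, -1.8, 0.1]
finger_gap: -0.0002
```

```bash
for i in 1 2; do python3 -m creep '{"slide":[[0,0.02,0],[0,0.04,0],[0,0.04,0]],"delta_rot":[[0.1,0,0],[0.2,0,0],[0.2,0,0]]}' | grep -E "tcp|force"; done
```

```text
tcp_pos: [0.4989, -0.155, 0.0522]
wrist_force: [-0.8, -2.2, 0.3]
tcp_pos: [0.4987, -0.1546, 0.0522]
wrist_force: [-2.7, -6.3, 0.2]
```

```bash
python3 -m creep '{"slide":[[0,0.02,0],[0,0.04,0],[0,0.04,0]],"delta_rot":[[0,0,0],[0,0,0],[0,0,0]]}' | grep -E "tcp|force"
python3 -m creep '{"slide":[[0,-0.1,0],[0,-0.25,0],[0,-0.5,0],[-0.4,-0.6,0],[-0.9,-0.6,0],[-1.4,-0.6,0],[-1.9,-0.6,0],[-2.4,-0.6,0],[-2.8,-0.6,0],[-3,-0.6,0],[-3,-0.6,0]],"delta_rot":[[0,0,0],[0,0,0],[0,0,0],[0,0,0],[0,0,0],[0,0,0],[0,0,0],[0,0,0],[0,0,0],[0,0,0],[0,0,0]]}'
python3 -c "
from h import *
s=snap('wrist','w6.png')"
```

```text
tcp_pos: [0.4987, -0.1546, 0.0523]
wrist_force: [-1.3, -9.7, -1.5]
time: 16.3
tcp_pos: [0.5002, -0.1818, 0.2036]
tool_rot: [0.002, 0.706, -0.002, 0.708]
wrist_force: [0.9, 0.2, -0.7]
finger_gap: 0.0002
```

View pics/w6.png

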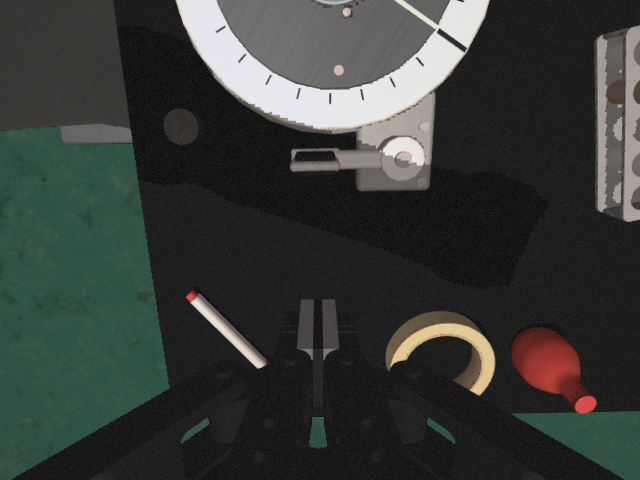

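The lever points along the stage's -x, with its paddle at (316,160) and hub at (403,158). The lines still meet at (437,33), and the fingers are clear. Handing in.

```bash
python3 -c "
from station import manip
print(manip.finish_job())"
```

```text
the job is handed in; nothing more can be done
None
```

I turned the dial about 162° counter-clockwise by pushing its paddle with the shut fingertips. I then let go and swung the brake lever home, and handed the job in after about 16 s of the 66 s allowed.

- **Lines:** after I let go of the paddle, the index line measured about -31.1° and the zero line about -31.5°. That is roughly 0.5 mm apart at the rim. The last wrist picture, taken after the brake push, still shows them in line.
- **Brake:** against the stop the fingertip no longer moved while the force rose from 2 to about 10 N. The lever then pointed along the stage's -x.
- **Dish and bystanders:** the dish was between its pins after the dial turn, but it was almost out of frame in the last picture, so I did not check it again after the brake push. I saw no bystander moved, though I did not measure their positions afterwards.
- **Disagreements:** three sightings of the brake hub put its top about 46 mm up, where I had assumed 85 mm. That did not affect the push. The tick fit in the last measurement left up to 2.2 mm of error from hand-read pixels, but the zero line read directly gave the same angle.

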